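# Snap the louvred cover out of the filter box

## Robot

A 6-joint arm with a two-finger parallel gripper is mounted at the origin on a cart in front of the work surface, level with it; the furniture and walls round the work are solid. World frame = base frame: x ahead of the robot, y to its left, z up, the work surface at z = 0. Lengths are in mm, angles in rad, forces in N, time in s.
With the tool pointing down it reaches from about 300 to 775 mm from the base axis. Payload 14.6 kg.
Tool frame: the origin (TCP) lies midway between the tips of the shut fingers; the grasp point (between the pads) lies 19 mm behind it (r.tcp_to_grasp is the distance from the TCP to the grasp point, in mm); z points along the fingers, y is the line along which they close (so a half turn about z gives the same grasp; the last joint's range is limited). The gripper opens to 94 mm and grips with 3 to 60 N. Pads are 16 mm wide; open, the fingers measure 119 mm over their backs; the gripper's body (75 mm by 177 mm) begins 78 mm behind the grasp point.
Start: joints at [1.042, 0.3, 1.521, -0, 1.321, -0.067], TCP at [245.054, 492.38, 205.446] pointing down, gripper open.
Joint ranges: [-3.03, 3.03], [-0.79, 2.21], [0.23, 2.52], [-1.04, 4.18], [0, 3.07], [-2.55, 2.55]. Speed limits (rad/s): [2.22, 2.22, 2.57, 3.14, 3.14, 3.14].

## Interface

Orientations are given as a unit quaternion [x, y, z, w].
In Python, from station import telemetry, eyes, job, r gives the robot as it stands.
- The arm moves only by the tool send_rows, never from a script. Its argument "steps" is a list of rows, each an object of numbers: "dx", "dy", "dz": the shift along the tool's x, y, z normalised to -1 to 1, where 1 is 0.15 m; "wx", "wy", "wz": the turn, a rotation vector about the tool's x, y, z normalised to -1 to 1, where 1 is 180 degrees; "claw": the closure, from 0 (fully open) to 1 (shut). A call has 1 to 8 rows; each row is the pose to reach, as a shift and turn from the pose commanded when the call began, along the tool's axes at that moment, turning the shorter way round; what a row does not reach only later rows make up. A row lasts 1/12 s, in which the tool goes at most 41.7 mm and 7.16 degrees, less where a joint would pass 70% of its speed; a pose out of reach is approached as far as the arm can. A call with a number of a shift or a turn outside -1 to 1 is refused whole. A call with a gripper value outside its range is refused whole. The fingers move at their own pace and stop on an object; the grip force is fixed at half the most. Time passes only in rows, so rows that repeat a pose let the fingers close. It gives the time, the measured TCP pose, the force, the opening and the grip force at its end, in the units of the state.
- telemetry.get_obs(): the state, without advancing time (a new reading comes with each control period).
- eyes.grab_frame(name): name is "side" or "top"; returns (picture, depth): 480x640x3 uint8, red, green, blue; 480x640 float32, mm along the optical axis (not along the pixel's ray), 0 where there is no reading.
- eyes.get_calibration(name): a dict with "fx", "fy", "cx", "cy" (pixels), "extrinsics" (4x4, takes a point from camera to world coordinates). Camera axes: x right, y down, z forward; pixel columns grow to the right and rows downward; lengths in mm; the calibration is good to about 2 mm. A picture is of the moment at which its call begins. get_calibration takes no time and is no camera call.
- job.sign_off(): hands the job in; it is judged then, once.
The state is a dict: "clock": time; "qpos": joint angles; "joint_vel": joint speeds; "joint_torque": joint torques, N m; "tool_pos": TCP position; "ee_rot": TCP orientation; "wrist_force": force on the tool from outside, world axes, zero at the start; "torque": the same for the moment, N m; "width": opening from 0.0 (shut) to 1.0 (fully open); "grasp_force": force on a finger pad.
Only numpy, scipy, OpenCV 4.12 (cv2) and the standard library are available. Lean on these libraries where they do the work, as an engineer would, in place of code of your own. Each camera call takes 0.05 s, during which the arm holds its last target. There are 200 camera calls.

## Task

Open the dust extractor's filter box so that its filter can be cleaned: gently press the release tab on its end inward until the cover pops ajar, then swing the cover up by its handle to about 45 degrees, with its lugs still under the lip at the other end, and only then draw the lugs out. Lay the cover down, without dropping it, right way up on the bench clear of the box (there is an empty patch to its right), and leave the other things where they are.

Things in the scene. Friction and masses are not known exactly. Their poses are not given: they have to be found in the camera images.
- filter_box: grey filter box of a dust extractor, fixed to the bench, 200x130x75 mm (its x, y, z); 22 mm wide, 6 mm high flanges along the long sides, hose port reaching 22 mm beyond the +x end. Origin: centre of the underside. Release tab on the -x end; the lip holding the cover's lugs is inside the +x end. The cover fills the open top frame (walls 10 mm at the sides, 15 mm at the tab end).
- tab_guide (a point): middle of the opening in the box's -x end wall for the black release tab, 49 mm above the bench. The tab's button (44 mm wide along box y, 24 mm high, 12 mm thick) is screwed on the stem in front of it, its outer face anywhere from 16 to 28 mm proud of the wall: find it by touch or sight. It is pushed along the box's +x; a spring resists with about 3 N at first, 10 N at full travel.
- release_tab (a joint): travel of the tab into the box (m): 0 at rest, 0.010 at its hard stop. The catch lets go somewhere between 0.003 and 0.009, as the cover happens to lie in its frame; then a spring lifter at once pops the cover's tab end up by about 20 mm and holds it ajar, also after the tab springs back.
- cover: louvred aluminium cover, plate 154x104x5 mm (x, y, z), 0.15 to 0.3 kg. Origin: middle of the plate's underside, 68 mm above the bench when shut; axes then parallel to the box's. Two lugs reach 13 mm beyond its +x edge, 10 mm of it under the box's lip; two legs reach 28 mm below its -x edge and are held by the catch. Laid right way up it rests on legs and lug edge, sloping 0.18 rad.
- cover_handle (a point): middle of the top of the black handle ridge on the cover, near the tab end: 14 mm (cover x) by 50 mm (cover y) and 26 mm high above the plate's top. Can be pinched across either; pinched across the 50 mm, the cover can swivel between the fingers about its y axis.
- cover_lugs (a point): middle of the line on top of the cover's two lugs that lies under the edge of the box's lip, 2 mm below it, while shut: cover x +79 mm, z +2 mm. The cover pivots about here.
- box_lip (a point): middle of the lower edge of the box's fixed lip, 74 mm from the box's centre towards +x, 72 mm above the bench; the lugs sit under it. The pivot axis runs through it along the box's y.
- laydown (a point): point on the bench top in the middle of a clear patch about 180 mm across, right of the box, where the cover can be laid.
- tape: black tape measure, 64x66x34 mm, a bystander lying loose on the bench; origin at the centre of its underside.
- offcut: pale wooden offcut, 50x130x22 mm, a bystander lying loose on the bench; origin at the centre of its underside.
- sander: brown sanding block, 62x112x30 mm, a bystander lying loose on the bench; origin at the centre of its underside.

How it is judged (in metres and radians):
On the way, in this order (a step that is already met when the one before it is completed fails the run):
1. the tab is pressed in and the cover's tab end pops up at least 8 mm, its lugs still under the lip (z of cover_handle in the frame of filter_box above 0.107 m and distance between cover_lugs and box_lip below 0.022 m), for 0.1 s.
2. the cover is swung up by more than 0.5 rad about its lugs, which are still under the lip (within 22 mm) (angle between the z axis of cover and the z axis of filter_box, either way round above 0.5 rad and distance between cover_lugs and box_lip below 0.022 m), for 0.1 s.
At the end, for the whole second after the job is handed in: The cover lies right way up (its z within 0.35 rad of vertical) and still on the bench, its origin less than 35 mm above it and more than 140 mm (level) from the box's origin, touching neither the box nor the fingers (angle between cover's own z axis and vertical below 0.35 rad and height (world z) of cover between 0 and 0.035 m and horizontal distance between cover and filter_box above 0.14 m and contact force between cover and filter_box below 0.1 N and linear speed of cover below 0.02 m/s and contact force between the fingers and cover below 0.1 N).
It fails at once if the robot presses on the box or its tab with more than 35 N (contact force between any of the fingers, the arm and filter_box above 35 N).
It fails at once if the cover falls freely (faster than 1 m/s while not held) (linear speed of cover above 1 m/s and contact force between the fingers and cover below 0.1 N).
It fails at once if a bystander is moved by more than 30 mm (distance of any of tape, offcut, sander from where it was at the start of the episode above 0.03 m).
It also fails if it takes over 61 s, if anything falls off the work surface, if the arm or the gripper's body presses on something with over 40 N, if the wrist force passes 120 N, or if a joint passes its speed limit or range.

## Working session

There is one attempt and no reset: what is moved stays moved. The work goes in short steps, Python scripts to look and compute and a tool call to move; the robot and the scene stay as the last step left them, time stands still between calls to the robot, and variables do not carry over. Pictures are saved under pics/ and viewed, at most 10 in all, crops included, and the job is handed in when it is done.

Besides the shell and the picture viewer there is one more tool, called after ">>>" as name(argument=value, ...), one argument or row to a line, values as JSON. send_rows: Moves the arm, as the interface text tells. Its arguments: {"type":"object","properties":{"steps":{"type":"array"}},"required":["steps"]}

```bash
mkdir -p pics; ls
python3 - <<'E'
from station import telemetry, eyes, job, r
import cv2,numpy as np
print(telemetry.get_obs())
for n in("side","top"):
    p,d=eyes.grab_frame(n); cv2.imwrite(f"pics/{n}0.png",p[:,:,::-1]); np.savez(f"{n}0.npz",p=p,d=d)
    print(eyes.get_calibration(n), (d>0).mean())
E
```

```text
pics
{'clock': 0.0, 'qpos': array([ 1.04239796e+00,  3.00463639e-01,  1.52159656e+00,  1.35220175e-05,
        1.32070133e+00, -6.66083616e-02]), 'joint_vel': array([-1.24289945e-03, -6.68743756e-04, -8.57689707e-04,  5.03075157e-05,
       -1.69891411e-03,  2.16173367e-03]), 'joint_torque': array([-3.08123317e-04, -5.31819284e+01, -3.52724111e+01,  7.07415864e-02,
        2.44884094e-02, -6.26700739e-05]), 'tool_pos': array([244.92053148, 492.15582384, 204.88387866]), 'ee_rot': array([ 2.28850459e-01,  9.73461415e-01, -5.56842701e-04, -1.77580168e-04]), 'wrist_force': array([-0.99867158, -0.57325556,  0.59292712]), 'torque': array([ 0.04023071, -0.02407673,  0.04801182]), 'grasp_force': 0.0, 'width': 1.0018420984303988}
{'fx': 534.9954053828853, 'fy': 534.9954053828853, 'cx': 315.52677409262424, 'cy': 247.64239176477534, 'extrinsics': array([[ 8.68042352e-01, -2.83580039e-01,  4.07535074e-01,
         2.19517126e+02],
       [-4.96466612e-01, -4.87782050e-01,  7.18045664e-01,
        -5.41605426e+02],
       [-4.83512415e-03, -8.25621604e-01, -5.64203499e-01,
         6.26345379e+02],
       [ 0.00000000e+00,  0.00000000e+00,  0.00000000e+00,
         1.00000000e+00]])} 0.995849609375
{'fx': 467.791397650707, 'fy': 467.791397650707, 'cx': 319.58435157149734, 'cy': 240.83828255420818, 'extrinsics': array([[-4.20215404e-03, -9.60938391e-01,  2.76730467e-01,
         2.98857617e+02],
       [-9.99966154e-01,  5.99538432e-03,  5.63430244e-03,
         1.47646255e+02],
       [-7.07332302e-03, -2.76697424e-01, -9.60931061e-01,
         1.12202383e+03],
       [ 0.00000000e+00,  0.00000000e+00,  0.00000000e+00,
         1.00000000e+00]])} 0.9341276041666666
```

View pics/side0.png

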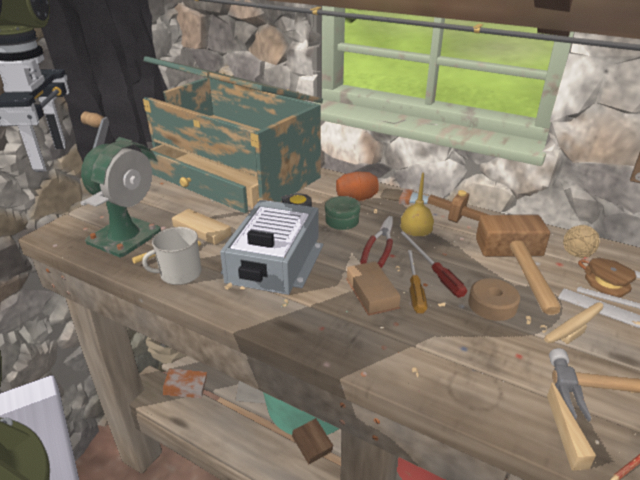

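View pics/top0.png

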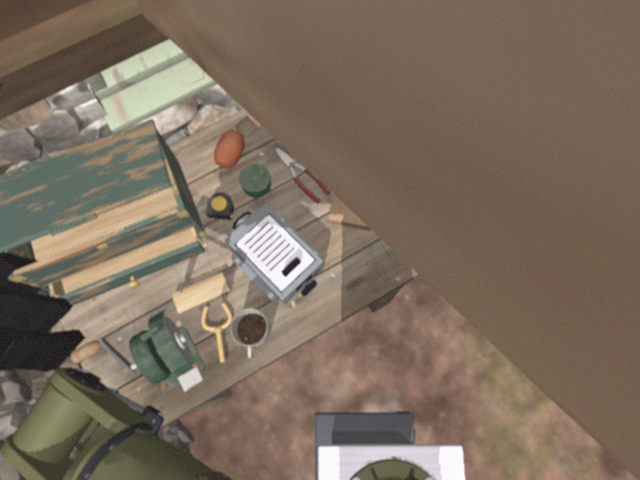

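The side view shows the grey box at about (270,247), with its black handle at (260,239) and tab at (252,272). The sander is at (375,288), the wooden offcut at (200,225) and the tape at (297,200). In the top view the box is at (275,255), handle at (291,267), tab at (309,286), and something brown hides the upper right.

```bash
cat > h.py <<'E'
import numpy as np,cv2
from station import telemetry, eyes, job, r
C={n:eyes.get_calibration(n) for n in("side","top")}
def cloud(n,d):
    c=C[n];v,u=np.mgrid[:480,:640]
    P=np.stack([(u-c["cx"])/c["fx"]*d,(v-c["cy"])/c["fy"]*d,d],-1)
    E=c["extrinsics"];return P@E[:3,:3].T+E[:3,3]
def ray(n,u,v):
    c=C[n];E=c["extrinsics"];k=E[:3,:3]@[(u-c["cx"])/c["fx"],(v-c["cy"])/c["fy"],1];return E[:3,3],k
def onz(n,u,v,z):
    o,k=ray(n,u,v);return o+k*(z-o[2])/k[2]
def tri(a,b):
    # rays (name,u,v)
    o1,k1=ray(*a);o2,k2=ray(*b);s=np.linalg.lstsq(np.stack([k1,-k2],1),o2-o1,rcond=None)[0]
    p,q=o1+s[0]*k1,o2+s[1]*k2;return (p+q)/2,np.linalg.norm(p-q)
E
python3 - <<'E'
from h import *
np.set_printoptions(precision=1,suppress=True)
for n,(x0,x1,y0,y1),f in(("side",(150,420,180,330),2.9),("top",(160,360,170,320),4)):
    z=np.load(n+"0.npz");p,d=z["p"],z["d"];W=cloud(n,d)
    c=cv2.resize(p[y0:y1,x0:x1,::-1],None,fx=f,fy=f,interpolation=cv2.INTER_CUBIC);cv2.imwrite(f"pics/{n}0c.png",c)
    # dark blobs
    m=((p.max(2)<60)&(W[...,2]>20)&(W[...,2]<130)&(W[...,0]>200)&(W[...,0]<800)).astype(np.uint8)
    k,l,s,ce=cv2.connectedComponentsWithStats(m)
    for i in range(1,k):
        if s[i,4]>40: print(n,ce[i],s[i],"med",np.median(W[l==i],0),"min",W[l==i].min(0),"max",W[l==i].max(0))
    # white cover
    m=((p.min(2)>150)&(W[...,2]>60)&(W[...,2]<85)&(W[...,0]>250)&(W[...,0]<750)).astype(np.uint8)
    k,l,s,ce=cv2.connectedComponentsWithStats(m)
    i=1+np.argmax(s[1:,4]);print(n,"cover",s[i],np.median(W[l==i],0)); 
    hull=W[l==i][:,:2].astype(np.float32);print(cv2.minAreaRect(hull),cv2.boxPoints(cv2.minAreaRect(hull)))
    if n=="top":
        print("occl",[W[v,u] for u,v in((400,100),(500,200),(350,150),(400,230),(250,60),(600,400))])
E
```

```text
side [138.2 135.3] [112 122  39  25 262] med [457.  731.4 119.8] min [396.1 710.4  79.2] max [489.5 804.6 130. ]
side [ 83.5 150.5] [ 78 146  14  14 102] med [319.8 717.9 119.5] min [310.2 701.8  95.9] max [337.3 728.1 129.9]
side [260.4 238.6] [248 231  26  16 314] med [533.5 214.7  92.4] min [516.  196.1  77. ] max [553.8 235.3 102.7]
side [252.3 270.8] [239 261  28  21 436] med [498.5 179.4  55.3] min [476.6 159.9  34. ] max [523.6 209.2  63.3]
side cover [ 230  206   78   52 1893] [575.2 252.9  75.3]
((571.7682495117188, 258.03228759765625), (170.1649169921875, 108.76467895507812), 44.69187545776367) [[473.  236.9]
 [549.5 159.5]
 [670.5 279.2]
 [594.  356.5]]
top [220.8 214.9] [212 213  18   5  41] med [682.1 400.1  29.3] min [678.7 377.7  20.1] max [686.4 421.9  34.9]
top [290.6 266.4] [283 259  16  16  95] med [534.6 218.1  99.3] min [517.2 202.4  91.1] max [551.2 235.8 103.2]
top [308.5 287.6] [302 281  14  14  78] med [494.3 180.9  60.5] min [478.3 164.9  51.5] max [508.1 194.7  64.6]
top [ 30.6 289.1] [ 21 285  20   9  93] med [484.9 791.8 105.2] min [478.6 785.8  77. ] max [490.9 799.3 129.1]
top [ 53.5 315.1] [ 34 298  38  34 504] med [427.7 728.4 107.2] min [393.3 710.   76.9] max [465.6 756.9 130. ]
top [ 65.2 349.9] [ 44 331  40  40 481] med [353.6 691.6 108.4] min [312.2 671.3  82.1] max [393.7 723.3 130. ]
top [ 25.7 389. ] [ 20 379  11  20  52] med [273.9 757.2 116.6] min [257.  753.5 105. ] max [294.6 772.9 127.8]
top cover [ 230  215   92   85 3580] [574.1 259.   75. ]
((579.1634521484375, 262.08526611328125), (198.30221557617188, 127.98745727539062), 44.57642364501953) [[463.6 238.1]
 [553.5 146.9]
 [694.7 286.1]
 [604.9 377.3]]
occl [array([ 344.8,  134. , 1050.6]), array([ 323.4,  121.6, 1057.7]), array([ 355.6,  140.2, 1010.8]), array([ 334.4,  127.8, 1008.1]), array([419. , 175.8, 964.1]), array([ 295.1,  105.9, 1047.2])]
```

View pics/top0c.png

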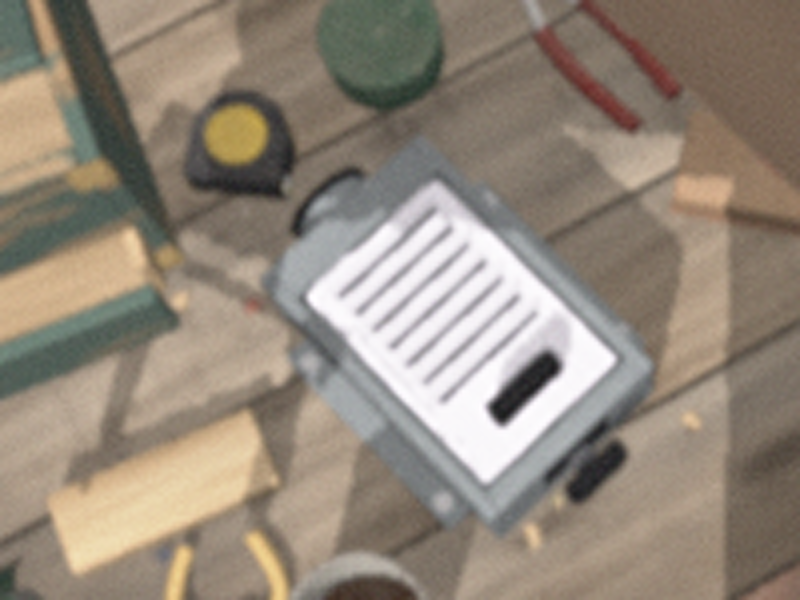

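View pics/side0c.png

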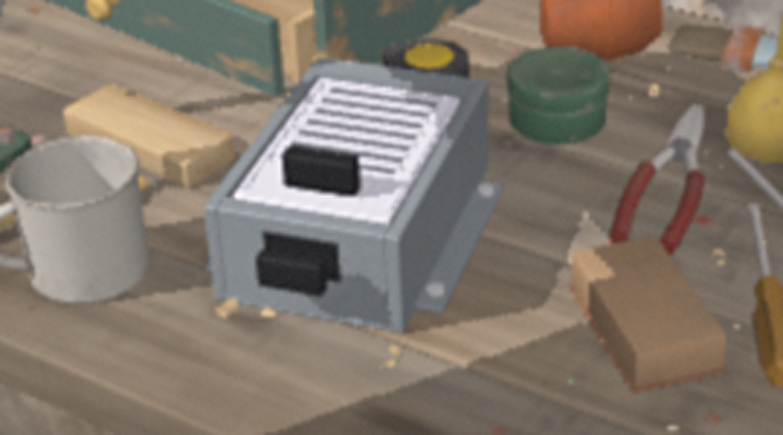

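The crops give cover corners at (435,180), (308,298), (492,485) and (618,358) in the top crop. The tab button is at (596,470) and the handle at (524,388). The sander is mostly hidden from above, and the patch lies between the box and the sander toward the bench front.

Run:
```python
from h import *
np.set_printoptions(precision=1,suppress=True)
R={}
for n in("top","side"):
    z=np.load(n+"0.npz");p,d=z["p"].astype(int),z["d"];W=cloud(n,d)
    m=((p.min(2)>165)&(W[...,2]>55)&(W[...,2]<95)&(abs(W[...,0]-570)<130)&(abs(W[...,1]-260)<130)).astype(np.uint8)
    m=cv2.morphologyEx(m,cv2.MORPH_CLOSE,np.ones((5,5)))
    c=max(cv2.findContours(m,0,2)[0],key=cv2.contourArea)[:,0]
    q=np.array([onz(n,u,v,73) for u,v in c])[:,:2].astype(np.float32)
    print(n,"cover",cv2.minAreaRect(q));
    # grey box top frame z 75
    m=((abs(W[...,2]-75)<6)&(abs(W[...,0]-570)<150)&(abs(W[...,1]-260)<150)).astype(np.uint8)
    m=cv2.morphologyEx(m,cv2.MORPH_CLOSE,np.ones((9,9)));m=cv2.morphologyEx(m,cv2.MORPH_OPEN,np.ones((5,5)))
    c=max(cv2.findContours(m,0,2)[0],key=cv2.contourArea)[:,0]
    q=np.array([onz(n,u,v,75) for u,v in c])[:,:2].astype(np.float32)
    print(n,"box",cv2.minAreaRect(q),np.median(W[m>0],0))
    # height map on side
    H=np.zeros((160,160));
    ok=(d>0)&(W[...,0]>200)&(W[...,0]<1000)&(W[...,1]>-300)&(W[...,1]<500)
    i=((W[ok][:,0]-200)/5).astype(int);j=((W[ok][:,1]+300)/5).astype(int)
    np.maximum.at(H,(i,j),np.clip(W[ok][:,2],0,300)+1); R[n]=H
    # brown sander
S=R["side"]
for x in range(700,360,-20):
    print(x," ".join("%3d"%S[(x-200)//5:(x-180)//5,(y+300)//5:(y-280)//5+2*0 if 0 else (y+320)//5].max() for y in range(320,-200,-20)))
print("y  "," ".join("%3d"%y for y in range(320,-200,-20)))
```

```text
top cover ((579.566162109375, 262.3813781738281), (194.7070770263672, 123.68904876708984), 43.82999801635742)
top box ((578.69970703125, 261.43719482421875), (201.97579956054688, 129.35696411132812), 43.86384201049805) [576.9 260.2  74.9]
side cover ((570.4302978515625, 254.84930419921875), (171.10269165039062, 105.11144256591797), 44.281044006347656)
side box ((576.8953857421875, 257.3863220214844), (208.05557250976562, 133.21144104003906), 44.16580581665039) [573.3 255.5  75.1]
700   2   3   4   4   4   5   3   3   8  13  33  32  33  33  33  32  32  21   5   4   4   4   5   4   3   4
680   0   0  77  78   9   3   4   3   3  23  33  33  34  33  33  33  32   4   3   4   3   4   3   4   3   3
660  63  78  78  78  76   9   5   4   3   4  33  33  33  33  34  33  14   3   3   5   4   4   4   3   3   4
640  78  78  79  79  79  77   8   4   4   4   3   3  30  32  33  33   3  11   3   3   4   3   4   3   4   3
620  78  80  80  80  79  78  75   8   5   3   3   3   3   4   3   3   4   3   4   4   3  20  13  13   4   3
600  78  79  79  80  80  79  78  76  10   3   3   3   3   4   3   4   4   4
[... 633 characters left out ...]
  4   3   3   3   1   0   0   0   0   0   0   0
460   3   4   3   8  78  78  68  61   4   4   3   3   4   4   4   3   3   0   0   0   0   0   0   0   0   0
440  80  83  80   3   3   9  12   3   4   4   4   3   3   3   2   0   0   0   0   0   0   0   0   0   0   0
420  82  80  82  82   3   3   3   4   4   3   4   3   3   1   0   0   0   0   0   0   0   0   0   0   0   0
400   1   1   1  83   3   4   3   4   3   4   3   1   0   0   0   0   0   0   0   0   0   0   0   0   0   0
380   1   1  67  84   3   3   4   4   4   3   0   0   0   0   0   0   0   0   0   0   0   0   0   0   0   0
y   320 300 280 260 240 220 200 180 160 140 120 100  80  60  40  20   0 -20 -40 -60 -80 -100 -120 -140 -160 -180
```

```bash
cat >> h.py <<'E'
from scipy.spatial.transform import Rotation as Ro
np.set_printoptions(precision=3,suppress=True)
BC=np.array([578.,260.,0]);YAW=np.radians(44)
RB=Ro.from_euler('z',YAW)
def b2w(p): return BC+RB.apply(p)
def w2b(p): return RB.inv().apply(np.asarray(p)-BC)
def down(yaw,tilt=0): # tool x along yaw, z down; tilt about tool y
    return Ro.from_euler('z',yaw)*Ro.from_euler('x',np.pi)*Ro.from_euler('y',tilt)
def plan(p,Rt=None):
    o=telemetry.get_obs();R0=Ro.from_quat(o["ee_rot"])
    Rt=Rt or down(YAW)
    print("d",R0.inv().apply(np.asarray(p)-o["tool_pos"])/150,"w",(R0.inv()*Rt).as_rotvec()/np.pi)
def st():
    o=telemetry.get_obs();R=Ro.from_quat(o["ee_rot"])
    print("t%.2f"%o["clock"],"box",w2b(o["tool_pos"]),"F box",RB.inv().apply(o["wrist_force"]),"w",o["width"],o["grasp_force"],"err",((down(YAW).inv()*R).as_rotvec()),"q",o["qpos"])
E
python3 - <<'E'
from h import *
st();plan(b2w([-165,0,220]))
z=np.load("side0.npz");W=cloud("side",z["d"]);m=(W[...,0]>200)&(W[...,0]<600)&(W[...,1]>100)&(W[...,1]<480)
for x in range(200,600,50):print(x,[int(np.max(np.where(m&(abs(W[...,0]-x-25)<25)&(abs(W[...,1]-y-25)<25),W[...,2],0))) for y in range(100,500,50)])
E
```

```text
t0.10 box [-78.304 398.397 204.939] F box [-0.434 -0.824 -0.027] w 1.0017093205348193 0.0 err [ 0.001 -0.001 -1.912] q [ 1.042  0.3    1.522  0.     1.321 -0.067]
d [-2.31  -1.433 -0.099] w [-0.     0.     0.609]
200 [0, 0, 0, 0, 0, 494, 458, 448]
250 [0, 0, 0, 0, 2, 489, 488, 478]
300 [0, 0, 2, 2, 66, 147, 224, 474]
350 [0, 3, 3, 83, 82, 81, 226, 226]
400 [3, 3, 3, 82, 83, 80, 0, 215]
450 [3, 64, 78, 77, 3, 25, 25, 25]
500 [77, 98, 102, 78, 77, 25, 25, 23]
550 [76, 77, 100, 80, 80, 76, 82, 81]
```

>>> send_rows(
  steps=[
    {"dz": -0.27,"claw": 1},
    {"dz": -0.54,"claw": 1},
    {"dz": -0.8,"claw": 1},
    {"dx": -0.2,"dy": -0.12,"dz": -0.8,"wz": 0.04,"claw": 1},
    {"dx": -0.4,"dy": -0.25,"dz": -0.8,"wz": 0.08,"claw": 1},
    {"dx": -0.6,"dy": -0.37,"dz": -0.8,"wz": 0.12,"claw": 1},
    {"dx": -0.8,"dy": -0.5,"dz": -0.8,"wz": 0.16,"claw": 1},
    {"dx": -1,"dy": -0.62,"dz": -0.8,"wz": 0.2,"claw": 1},
  ],
)

```text
validation failed for argument at $.st...
```

Run:
```python
from h import *
st();plan(b2w([-165,0,220]))
```

```text
t0.10 box [-78.304 398.397 204.939] F box [-0.434 -0.824 -0.027] w 1.0017093205348193 0.0 err [ 0.001 -0.001 -1.912] q [ 1.042  0.3    1.522  0.     1.321 -0.067]
d [-2.31  -1.433 -0.099] w [-0.     0.     0.609]
```

Rows probably need every field.

>>> send_rows(
  steps=[
    {"dx": 0,"dy": 0,"dz": -0.27,"wx": 0,"wy": 0,"wz": 0,"claw": 1},
    {"dx": 0,"dy": 0,"dz": -0.54,"wx": 0,"wy": 0,"wz": 0,"claw": 1},
    {"dx": 0,"dy": 0,"dz": -0.8,"wx": 0,"wy": 0,"wz": 0,"claw": 1},
    {"dx": -0.2,"dy": -0.12,"dz": -0.8,"wx": 0,"wy": 0,"wz": 0.04,"claw": 1},
    {"dx": -0.4,"dy": -0.25,"dz": -0.8,"wx": 0,"wy": 0,"wz": 0.08,"claw": 1},
    {"dx": -0.6,"dy": -0.37,"dz": -0.8,"wx": 0,"wy": 0,"wz": 0.12,"claw": 1},
    {"dx": -0.8,"dy": -0.5,"dz": -0.8,"wx": 0,"wy": 0,"wz": 0.16,"claw": 1},
    {"dx": -1,"dy": -0.62,"dz": -0.8,"wx": 0,"wy": 0,"wz": 0.2,"claw": 1},
  ],
)

```text
clock: 0.77
tool_pos: [338.3, 340.7, 325.3]
ee_rot: [0.52, 0.854, -0.0, -0.0]
wrist_force: [0.8, 0.8, -0.0]
width: 0.471
grasp_force: 0.0
```

Run:
```python
from h import *
st();plan(b2w([-165,0,220]))
```

```text
t0.77 box [-116.427  224.553  325.259] F box [ 1.131  0.072 -0.001] w 0.47125078402524523 0.0 err [ 0.    -0.    -1.281] q [ 0.713  0.076  1.512 -0.     1.555  0.235]
d [-1.527  0.118  0.702] w [-0.     0.     0.408]
```

>>> send_rows(
  steps=[
    {"dx": -0.2,"dy": 0.02,"dz": 0,"wx": 0,"wy": 0,"wz": 0.04,"claw": 1},
    {"dx": -0.4,"dy": 0.03,"dz": 0,"wx": 0,"wy": 0,"wz": 0.08,"claw": 1},
    {"dx": -0.6,"dy": 0.05,"dz": 0.1,"wx": 0,"wy": 0,"wz": 0.12,"claw": 1},
    {"dx": -0.8,"dy": 0.06,"dz": 0.2,"wx": 0,"wy": 0,"wz": 0.16,"claw": 1},
    {"dx": -1,"dy": 0.08,"dz": 0.3,"wx": 0,"wy": 0,"wz": 0.2,"claw": 1},
    {"dx": -1,"dy": 0.08,"dz": 0.5,"wx": 0,"wy": 0,"wz": 0.24,"claw": 1},
    {"dx": -1,"dy": 0.08,"dz": 0.7,"wx": 0,"wy": 0,"wz": 0.28,"claw": 1},
    {"dx": -1,"dy": 0.08,"dz": 0.7,"wx": 0,"wy": 0,"wz": 0.32,"claw": 1},
  ],
)

```text
clock: 1.43
tool_pos: [416.6, 213.7, 215.1]
ee_rot: [0.866, 0.5, -0.004, -0.0]
wrist_force: [-0.2, -1.0, -0.6]
width: 0.003
grasp_force: 0.0
```

Run:
```python
from h import *
st();plan(b2w([-165,0,160]))
```

```text
t1.43 box [-148.248   78.802  215.076] F box [-0.814 -0.597 -0.553] w 0.002548951869387859 0.0 err [ 0.004 -0.007 -0.279] q [ 0.396  0.113  1.723 -0.     1.313  0.919]
d [-0.25   0.476  0.366] w [-0.001  0.002  0.089]
```

>>> send_rows(
  steps=[
    {"dx": -0.12,"dy": 0.24,"dz": 0.1,"wx": 0,"wy": 0,"wz": 0.03,"claw": 1},
    {"dx": -0.25,"dy": 0.48,"dz": 0.3,"wx": 0,"wy": 0,"wz": 0.06,"claw": 1},
    {"dx": -0.25,"dy": 0.48,"dz": 0.38,"wx": 0,"wy": 0,"wz": 0.089,"claw": 1},
    {"dx": -0.25,"dy": 0.48,"dz": 0.38,"wx": 0,"wy": 0,"wz": 0.089,"claw": 1},
    {"dx": -0.25,"dy": 0.48,"dz": 0.38,"wx": 0,"wy": 0,"wz": 0.089,"claw": 1},
  ],
)

```text
clock: 1.85
tool_pos: [462.1, 146.8, 163.2]
ee_rot: [0.925, 0.379, -0.001, -0.0]
wrist_force: [-0.4, -0.3, 1.1]
width: 0.003
grasp_force: 0.0
```

Run:
```python
from h import *
st();plan(b2w([-155,0,46]))
```

```text
t1.85 box [-161.994   -0.863  163.18 ] F box [-0.486  0.064  1.055] w 0.002750417570132555 0.0 err [ 0.001 -0.002 -0.009] q [0.232 0.198 1.752 0.    1.194 1.026]
d [ 0.048 -0.004  0.781] w [-0.     0.001  0.003]
```

>>> send_rows(
  steps=[
    {"dx": 0,"dy": -0.005,"dz": 0.25,"wx": 0,"wy": 0,"wz": 0.003,"claw": 1},
    {"dx": 0,"dy": -0.005,"dz": 0.5,"wx": 0,"wy": 0,"wz": 0.003,"claw": 1},
    {"dx": 0,"dy": -0.005,"dz": 0.7,"wx": 0,"wy": 0,"wz": 0.003,"claw": 1},
    {"dx": 0,"dy": -0.005,"dz": 0.78,"wx": 0,"wy": 0,"wz": 0.003,"claw": 1},
    {"dx": 0,"dy": -0.005,"dz": 0.78,"wx": 0,"wy": 0,"wz": 0.003,"claw": 1},
    {"dx": 0.02,"dy": -0.005,"dz": 0.78,"wx": 0,"wy": 0,"wz": 0.003,"claw": 1},
    {"dx": 0.04,"dy": -0.005,"dz": 0.78,"wx": 0,"wy": 0,"wz": 0.003,"claw": 1},
  ],
)

```text
clock: 2.43
tool_pos: [467.3, 152.7, 48.5]
ee_rot: [0.927, 0.375, 0.002, 0.0]
wrist_force: [-0.7, 0.0, -0.2]
width: 0.007
grasp_force: 0.0
```

Run:
```python
from h import *
st()
p,d=eyes.grab_frame("side");cv2.imwrite("pics/s1.png",cv2.resize(p[150:330,180:400,::-1],None,fx=3,fy=3,interpolation=2))
```

```text
t2.43 box [-154.153   -0.328   48.515] F box [-0.44   0.489 -0.202] w 0.007482014019343935 0.0 err [-0.001  0.003  0.   ] q [0.241 0.369 1.835 0.    0.935 1.044]
```

View pics/s1.png

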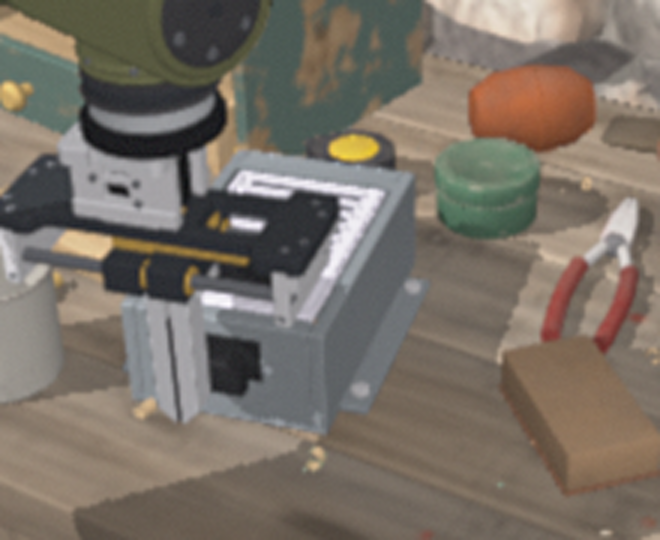

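The closed fingers stand in front of the tab at crop (175,370) with the tab visible at (235,365). I'll creep in now.

>>> send_rows(
  steps=[
    {"dx": 0.04,"dy": 0,"dz": 0.01,"wx": 0,"wy": 0,"wz": 0,"claw": 1},
    {"dx": 0.08,"dy": 0,"dz": 0.01,"wx": 0,"wy": 0,"wz": 0,"claw": 1},
    {"dx": 0.1,"dy": 0,"dz": 0.01,"wx": 0,"wy": 0,"wz": 0,"claw": 1},
    {"dx": 0.1,"dy": 0,"dz": 0.01,"wx": 0,"wy": 0,"wz": 0,"claw": 1},
    {"dx": 0.12,"dy": 0,"dz": 0.01,"wx": 0,"wy": 0,"wz": 0,"claw": 1},
    {"dx": 0.13,"dy": 0,"dz": 0.01,"wx": 0,"wy": 0,"wz": 0,"claw": 1},
  ],
)

```text
clock: 2.98
tool_pos: [480.4, 165.3, 45.0]
ee_rot: [0.928, 0.374, -0.0, 0.0]
wrist_force: [-0.3, -0.2, -0.2]
width: 0.008
grasp_force: 0.0
```

Run:
```python
from h import *
st()
```

```text
t2.98 box [-135.931   -0.315   44.98 ] F box [-0.372  0.043 -0.18 ] w 0.008283639919000463 0.0 err [-0.    -0.     0.002] q [ 0.259  0.407  1.789 -0.     0.945  1.064]
```

>>> send_rows(
  steps=[
    {"dx": 0.01,"dy": 0,"dz": 0,"wx": 0,"wy": 0,"wz": 0,"claw": 1},
    {"dx": 0.02,"dy": 0,"dz": 0,"wx": 0,"wy": 0,"wz": 0,"claw": 1},
    {"dx": 0.03,"dy": 0,"dz": 0,"wx": 0,"wy": 0,"wz": 0,"claw": 1},
    {"dx": 0.03,"dy": 0,"dz": 0,"wx": 0,"wy": 0,"wz": 0,"claw": 1},
  ],
)

```text
clock: 3.32
tool_pos: [483.7, 168.5, 45.0]
ee_rot: [0.928, 0.374, 0.0, -0.0]
wrist_force: [-0.3, -0.0, -0.5]
width: 0.005
grasp_force: 0.0
```

>>> send_rows(
  steps=[
    {"dx": 0.01,"dy": 0,"dz": 0,"wx": 0,"wy": 0,"wz": 0,"claw": 1},
    {"dx": 0.02,"dy": 0,"dz": 0,"wx": 0,"wy": 0,"wz": 0,"claw": 1},
    {"dx": 0.02,"dy": 0,"dz": 0,"wx": 0,"wy": 0,"wz": 0,"claw": 1},
  ],
)

```text
clock: 3.57
tool_pos: [485.4, 170.2, 44.8]
ee_rot: [0.928, 0.374, -0.001, 0.0]
wrist_force: [-3.6, -3.4, 2.0]
width: 0.006
grasp_force: 2.3
```

Contact at about 5 N. Press in small increments.

>>> send_rows(
  steps=[
    {"dx": 0.01,"dy": 0,"dz": 0,"wx": 0,"wy": 0,"wz": 0,"claw": 1},
    {"dx": 0.02,"dy": 0,"dz": 0,"wx": 0,"wy": 0,"wz": 0,"claw": 1},
    {"dx": 0.02,"dy": 0,"dz": 0,"wx": 0,"wy": 0,"wz": 0,"claw": 1},
  ],
)

```text
clock: 3.82
tool_pos: [487.4, 172.1, 44.8]
ee_rot: [0.928, 0.374, -0.001, 0.0]
wrist_force: [-4.2, -4.4, 4.3]
width: 0.004
grasp_force: 3.2
```

>>> send_rows(
  steps=[
    {"dx": 0.01,"dy": 0,"dz": 0,"wx": 0,"wy": 0,"wz": 0,"claw": 1},
    {"dx": 0.01,"dy": 0,"dz": 0,"wx": 0,"wy": 0,"wz": 0,"claw": 1},
  ],
)

```text
clock: 3.98
tool_pos: [488.3, 173.1, 44.8]
ee_rot: [0.928, 0.374, -0.001, 0.0]
wrist_force: [-5.3, -5.6, 3.3]
width: 0.007
grasp_force: 3.8
```

Run:
```python
from h import *
st()
d=eyes.grab_frame("side")[1];W=cloud("side",d);B=w2b(W.reshape(-1,3))
m=(abs(B[:,0]-5)<60)&(abs(B[:,1])<45)&(B[:,2]>60)&(B[:,2]<130);print(np.polyfit(B[m][:,0],B[m][:,2],1))
```

```text
t3.98 box [-124.904   -0.228   44.779] F box [-7.709 -0.309  3.301] w 0.0068166269729185375 3.811398781836033 err [ 0.001 -0.002  0.002] q [ 0.27   0.427  1.76  -0.001  0.957  1.076]
[-0.074 78.384]
```

>>> send_rows(
  steps=[
    {"dx": 0.01,"dy": 0,"dz": 0,"wx": 0,"wy": 0,"wz": 0,"claw": 1},
    {"dx": 0.01,"dy": 0,"dz": 0,"wx": 0,"wy": 0,"wz": 0,"claw": 1},
  ],
)

```text
clock: 4.2
tool_pos: [489.4, 174.1, 44.8]
ee_rot: [0.928, 0.374, -0.001, 0.0]
wrist_force: [-6.3, -6.2, 4.4]
width: 0.008
grasp_force: 4.1
```

>>> send_rows(
  steps=[
    {"dx": 0.01,"dy": 0,"dz": 0,"wx": 0,"wy": 0,"wz": 0,"claw": 1},
    {"dx": 0.01,"dy": 0,"dz": 0,"wx": 0,"wy": 0,"wz": 0,"claw": 1},
  ],
)

```text
clock: 4.37
tool_pos: [490.4, 175.1, 44.8]
ee_rot: [0.928, 0.374, -0.001, 0.0]
wrist_force: [-7.0, -6.1, 4.5]
width: 0.005
grasp_force: 4.6
```

Run:
```python
from h import *
st()
for q in (0,1):
    d=eyes.grab_frame("side")[1] if q else np.load("side0.npz")["d"];B=w2b(cloud("side",d).reshape(-1,3))
    for x in (-60,-20,0,20,40,60):
        m=(abs(B[:,0]-x)<8)&(B[:,1]<-25)&(B[:,1]>-48)&(B[:,2]>60)&(B[:,2]<130);print(x,m.sum(),np.median(B[m][:,2]))
```

```text
t4.37 box [-122.01    -0.236   44.766] F box [-9.26   0.419  4.482] w 0.005153226500413248 4.5618316903710365 err [ 0.001 -0.002  0.002] q [ 0.273  0.432  1.752 -0.001  0.96   1.078]
-60 60 74.54292985927623
-20 59 75.76545645752799
0 54 75.90107750635434
20 54 75.88371604792479
40 55 75.84317962722787
60 46 75.84329024789628
-60 16 68.06682795688039
-20 7 68.04382202934278
0 7 68.00245793027102
20 15 79.67221692715702
40 17 77.7006625036546
60 18 74.9167940411865
```

Depth at x=20..60 shows the cover sloping by about 0.12 rad, so it has popped. I'll retreat and rise.

>>> send_rows(
  steps=[
    {"dx": -0.1,"dy": 0,"dz": 0,"wx": 0,"wy": 0,"wz": 0,"claw": 1},
    {"dx": -0.3,"dy": 0,"dz": 0,"wx": 0,"wy": 0,"wz": 0,"claw": 1},
    {"dx": -0.35,"dy": 0,"dz": -0.25,"wx": 0,"wy": 0,"wz": 0,"claw": 0.6},
    {"dx": -0.35,"dy": 0,"dz": -0.5,"wx": 0,"wy": 0,"wz": 0,"claw": 0},
    {"dx": -0.35,"dy": 0,"dz": -0.75,"wx": 0,"wy": 0,"wz": 0,"claw": 0},
    {"dx": -0.35,"dy": 0,"dz": -1,"wx": 0,"wy": 0,"wz": 0,"claw": 0},
    {"dx": -0.35,"dy": 0,"dz": -1,"wx": 0,"wy": 0,"wz": 0,"claw": 0},
  ],
)

```text
clock: 5.0
tool_pos: [455.7, 139.8, 202.0]
ee_rot: [0.928, 0.374, 0.005, 0.001]
wrist_force: [0.4, 0.3, -0.0]
width: 0.325
grasp_force: 0.0
```

Run:
```python
from h import *
st()
c={}
for n in("side","top"):
    p,d=eyes.grab_frame(n);W=cloud(n,d);B=w2b(W.reshape(-1,3)).reshape(W.shape)
    if n=="side":cv2.imwrite("pics/s2.png",cv2.resize(p[170:320,190:390,::-1],None,fx=3,fy=3,interpolation=2))
    m=((p.max(2)<65)&(B[...,2]>80)&(B[...,2]<135)&(abs(B[...,0]+58)<30)&(abs(B[...,1])<40)).astype(np.uint8)
    k,l,s,ce=cv2.connectedComponentsWithStats(m)
    if k>1:
        i=1+np.argmax(s[1:,4]);b=B[l==i];print(n,s[i],ce[i],"med",np.median(b,0),np.percentile(b,2,0),np.percentile(b,98,0))
        t=b[b[:,2]>np.percentile(b[:,2],90)-4];print("  top face",t.mean(0),len(t));c[n]=ce[i]
    for x in (-70,-40,-20,0,20,40,60):
        mm=(abs(B[...,0]-x)<5)&(abs(abs(B[...,1])-37)<11)&(B[...,2]>60)&(B[...,2]<130);print(x,mm.sum(),np.median(B[mm][:,2]))
if len(c)==2:
    q,e=tri(("side",*c["side"]),("top",*c["top"]));print("tri",w2b(q),e)
```

```text
t5.00 box [-171.456   -1.487  201.974] F box [ 0.437 -0.069 -0.028] w 0.3247639630287423 0.0 err [-0.006  0.009  0.002] q [0.221 0.132 1.733 0.    1.265 1.026]
side [249 222  25  15 317] [261.098 228.792] med [-56.89   -1.669 108.825] [-60.196 -23.655  96.849] [-50.054  21.663 118.661]
  top face [-54.663  -1.626 116.6  ] 98
-70 105 93.74033293392927
-40 46 90.08775859501952
-20 41 87.77827612162196
0 29 84.73819550320684
20 58 81.76212619615148
40 39 78.94130814665027
60 40 75.48457101753769
top [280 263   6   9  34] [282.853 267.294] med [-53.181  16.152 116.335] [-57.482   8.893 103.834] [-47.834  21.685 119.582]
  top face [-51.858  15.64  117.081] 25
-70 48 94.10211352472913
-40 45 90.06617362958536
-20 57 88.02915383050572
0 75 84.76100509873709
20 79 81.31700080391465
40 73 78.1953913265952
60 74 74.67570276421134
tri [-45.939   9.332  98.001] 12.027122545910865
```

View pics/s2.png

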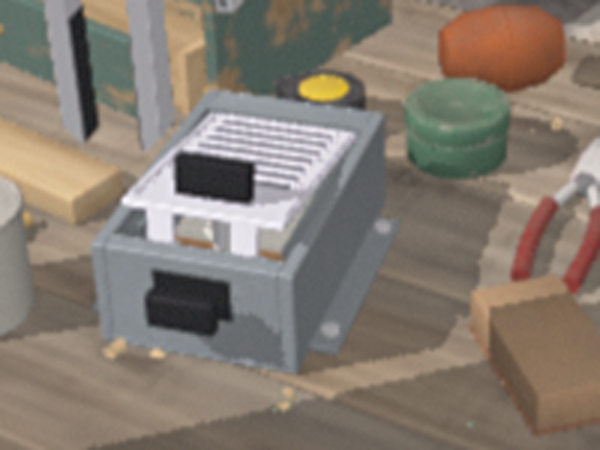

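The cover is ajar. The handle top is at crop (215,160), in the box frame about (-52,-1,118), and the slope is 0.145 rad. Next I'll go over the handle and open the gripper.

>>> send_rows(
  steps=[
    {"dx": 0.2,"dy": 0,"dz": -0.1,"wx": 0,"wy": 0,"wz": 0,"claw": 0},
    {"dx": 0.4,"dy": 0,"dz": -0.1,"wx": 0,"wy": 0,"wz": 0,"claw": 0},
    {"dx": 0.6,"dy": 0,"dz": 0,"wx": 0,"wy": 0,"wz": 0,"claw": 0},
    {"dx": 0.8,"dy": 0,"dz": 0.1,"wx": 0,"wy": 0,"wz": 0,"claw": 0},
    {"dx": 0.8,"dy": 0,"dz": 0.2,"wx": 0,"wy": 0,"wz": 0,"claw": 0},
    {"dx": 0.8,"dy": 0,"dz": 0.3,"wx": 0,"wy": 0,"wz": 0,"claw": 0},
    {"dx": 0.8,"dy": 0,"dz": 0.3,"wx": 0,"wy": 0,"wz": 0,"claw": 0},
  ],
)

```text
clock: 5.68
tool_pos: [538.0, 222.1, 144.8]
ee_rot: [0.928, 0.374, -0.004, -0.0]
wrist_force: [-0.6, 0.3, -0.8]
width: 0.902
grasp_force: 0.0
```

Run:
```python
from h import *
st();plan(b2w([-52,-1,97]))
```

```text
t5.68 box [-55.109   0.509 144.803] F box [-0.174  0.649 -0.8  ] w 0.9018714626548233 0.0 err [ 0.003 -0.007  0.002] q [0.329 0.429 1.491 0.    1.229 1.133]
d [0.023 0.011 0.318] w [-0.001  0.002 -0.001]
```

>>> send_rows(
  steps=[
    {"dx": 0.015,"dy": 0.005,"dz": 0.1,"wx": 0,"wy": 0,"wz": 0,"claw": 0},
    {"dx": 0.015,"dy": 0.005,"dz": 0.2,"wx": 0,"wy": 0,"wz": 0,"claw": 0},
    {"dx": 0.015,"dy": 0.005,"dz": 0.27,"wx": 0,"wy": 0,"wz": 0,"claw": 0},
    {"dx": 0.015,"dy": 0.005,"dz": 0.32,"wx": 0,"wy": 0,"wz": 0,"claw": 0},
    {"dx": 0.015,"dy": 0.005,"dz": 0.34,"wx": 0,"wy": 0,"wz": 0,"claw": 0},
    {"dx": 0.015,"dy": 0.005,"dz": 0.34,"wx": 0,"wy": 0,"wz": 0,"claw": 0},
  ],
)

```text
clock: 6.18
tool_pos: [541.7, 223.3, 98.6]
ee_rot: [0.928, 0.374, -0.0, -0.0]
wrist_force: [0.8, -0.3, -0.4]
width: 1.001
grasp_force: 0.0
```

Run:
```python
from h import *
st();plan(b2w([-52,-1,97]))
p,d=eyes.grab_frame("side");cv2.imwrite("pics/s3.png",cv2.resize(p[170:320,190:390,::-1],None,fx=3,fy=3,interpolation=2))
```

```text
t6.18 box [-51.615  -1.197  98.591] F box [ 0.351 -0.785 -0.399] w 1.0010246433956849 0.0 err [ 0.    -0.001  0.002] q [ 0.328  0.484  1.526 -0.     1.132  1.134]
d [-0.003 -0.001  0.011] w [-0.     0.    -0.001]
```

View pics/s3.png

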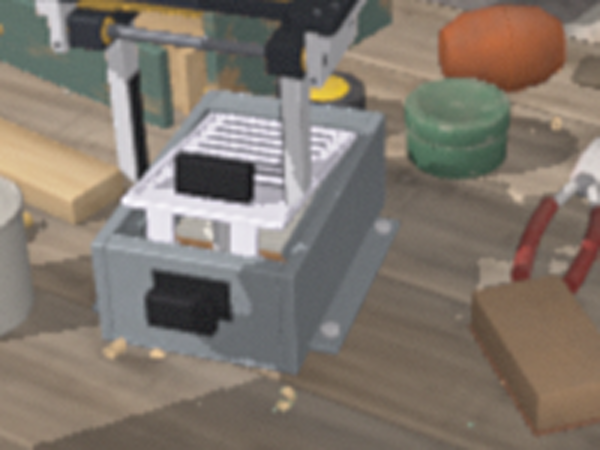

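The fingers straddle the handle, with tips at crop (140,175) and (297,200). Close now.

>>> send_rows(
  steps=[
    {"dx": 0,"dy": 0,"dz": 0.01,"wx": 0,"wy": 0,"wz": 0,"claw": 1},
    {"dx": 0,"dy": 0,"dz": 0.01,"wx": 0,"wy": 0,"wz": 0,"claw": 1},
    {"dx": 0,"dy": 0,"dz": 0.01,"wx": 0,"wy": 0,"wz": 0,"claw": 1},
    {"dx": 0,"dy": 0,"dz": 0.01,"wx": 0,"wy": 0,"wz": 0,"claw": 1},
    {"dx": 0,"dy": 0,"dz": 0.01,"wx": 0,"wy": 0,"wz": 0,"claw": 1},
    {"dx": 0,"dy": 0,"dz": 0.01,"wx": 0,"wy": 0,"wz": 0,"claw": 1},
    {"dx": 0,"dy": 0,"dz": 0.01,"wx": 0,"wy": 0,"wz": 0,"claw": 1},
    {"dx": 0,"dy": 0,"dz": 0.01,"wx": 0,"wy": 0,"wz": 0,"claw": 1},
  ],
)

```text
clock: 6.9
tool_pos: [542.0, 223.4, 97.5]
ee_rot: [0.928, 0.374, 0.0, 0.0]
wrist_force: [0.8, -0.1, 0.3]
width: 0.529
grasp_force: 30.0
```

Run:
```python
from h import *
st()
P=np.array([74,72.]);g0=np.array([-51.6,97+14])-P   # contact centre
a0=.145
for a in (.145,.25,.35,.45,.55,.65,.72):
    t=-(a-a0);R=np.array([[np.cos(t),-np.sin(t)],[np.sin(t),np.cos(t)]]);g=R@g0
    print(a,(g-g0)*[1,-1]/150,"tool(dx,dz)")
```

```text
t6.90 box [-51.348  -1.293  97.515] F box [ 0.496 -0.569  0.294] w 0.529455536647725 29.992504119873047 err [-0.     0.     0.002] q [ 0.329  0.485  1.527 -0.     1.129  1.134]
0.145 [ 0. -0.] tool(dx,dz)
0.25 [ 0.032 -0.086] tool(dx,dz)
0.35 [ 0.07  -0.165] tool(dx,dz)
0.45 [ 0.117 -0.239] tool(dx,dz)
0.55 [ 0.17  -0.309] tool(dx,dz)
0.65 [ 0.23  -0.373] tool(dx,dz)
0.72 [ 0.276 -0.414] tool(dx,dz)
```

Gripped at a width of 50 mm and 30 N. Swing along the arc.

>>> send_rows(
  steps=[
    {"dx": 0.015,"dy": 0,"dz": -0.04,"wx": 0,"wy": 0,"wz": 0,"claw": 1},
    {"dx": 0.03,"dy": 0,"dz": -0.085,"wx": 0,"wy": 0,"wz": 0,"claw": 1},
    {"dx": 0.05,"dy": 0,"dz": -0.125,"wx": 0,"wy": 0,"wz": 0,"claw": 1},
    {"dx": 0.07,"dy": 0,"dz": -0.165,"wx": 0,"wy": 0,"wz": 0,"claw": 1},
    {"dx": 0.093,"dy": 0,"dz": -0.202,"wx": 0,"wy": 0,"wz": 0,"claw": 1},
    {"dx": 0.117,"dy": 0,"dz": -0.239,"wx": 0,"wy": 0,"wz": 0,"claw": 1},
    {"dx": 0.117,"dy": 0,"dz": -0.239,"wx": 0,"wy": 0,"wz": 0,"claw": 1},
  ],
)

```text
clock: 7.48
tool_pos: [555.3, 236.2, 134.6]
ee_rot: [0.928, 0.374, 0.001, 0.0]
wrist_force: [-1.2, 0.4, -3.1]
width: 0.523
grasp_force: 30.0
```

```bash
cat >> h.py <<'E'
def look(name=None,yr=30):
    st();X=[]
    for n in("side","top"):
        p,d=eyes.grab_frame(n);W=cloud(n,d);B=w2b(W.reshape(-1,3)).reshape(W.shape)
        if name and n=="side":cv2.imwrite(f"pics/{name}.png",cv2.resize(p[130:330,190:450,::-1],None,fx=3,fy=3,interpolation=2))
        m=(p.min(2)>150)&(B[...,2]>79)&(B[...,2]<230)&(abs(B[...,1])<yr+22)&(B[...,0]<72)&(B[...,0]>-120)
        m&=((B[...,1]<-yr)|(B[...,1]>yr)|(B[...,0]>5))
        b=B[m]
        if len(b)>20:
            f=np.polyfit(b[:,0],b[:,2],1)
            for _ in range(3):
                e=b[:,2]-np.polyval(f,b[:,0]);k=abs(e)<5;f=np.polyfit(b[k][:,0],b[k][:,2],1) if k.sum()>10 else f
            print(n,"angle",-np.arctan(f[0]),"z at x=74:",np.polyval(f,74),k.sum(),"xrange",np.percentile(b[k][:,0],[1,99]))
E
python3 -c "
from h import *
look('s4')"
```

```text
t7.48 box [-32.856  -1.39  134.646] F box [-0.629  1.096 -3.059] w 0.5233999394410859 29.99720871448517 err [-0.001  0.002  0.002] q [0.341 0.48  1.442 0.    1.218 1.146]
side angle 0.6123709672285091 z at x=74: 71.4325732320618 92 xrange [-43.783  68.931]
```

View pics/s4.png

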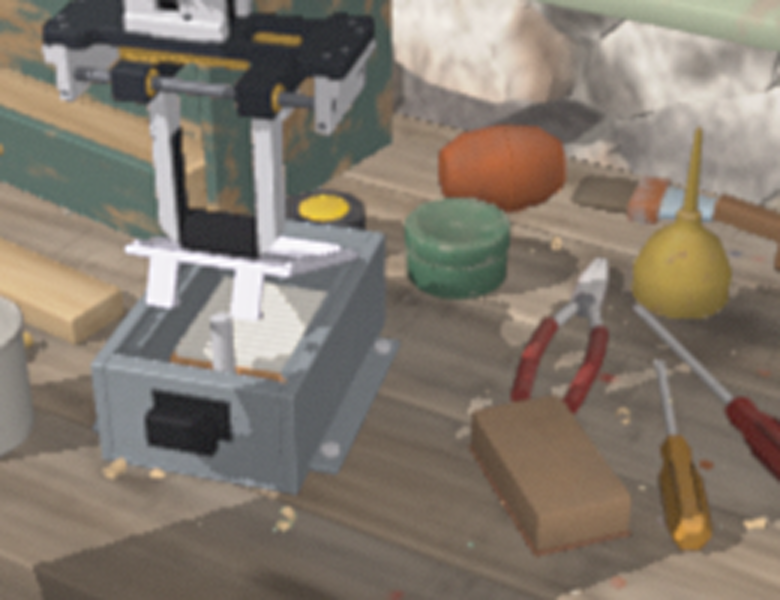

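The cover swings as intended, plate edge at crop (210,258) and its lugs still in at the far end. I'll continue to about 0.72 rad.

>>> send_rows(
  steps=[
    {"dx": 0.026,"dy": 0,"dz": -0.035,"wx": 0,"wy": 0,"wz": 0,"claw": 1},
    {"dx": 0.053,"dy": 0,"dz": -0.07,"wx": 0,"wy": 0,"wz": 0,"claw": 1},
    {"dx": 0.083,"dy": 0,"dz": -0.102,"wx": 0,"wy": 0,"wz": 0,"claw": 1},
    {"dx": 0.113,"dy": 0,"dz": -0.134,"wx": 0,"wy": 0,"wz": 0,"claw": 1},
    {"dx": 0.159,"dy": 0,"dz": -0.175,"wx": 0,"wy": 0,"wz": 0,"claw": 1},
    {"dx": 0.159,"dy": 0,"dz": -0.175,"wx": 0,"wy": 0,"wz": 0,"claw": 1},
    {"dx": 0.159,"dy": 0,"dz": -0.175,"wx": 0,"wy": 0,"wz": 0,"claw": 1},
  ],
)

```text
clock: 8.17
tool_pos: [572.1, 252.4, 159.8]
ee_rot: [0.928, 0.374, 0.0, -0.0]
wrist_force: [0.2, -0.7, -3.2]
width: 0.526
grasp_force: 30.0
```

```bash
python3 -c "
from h import *
look('s5')"
```

```text
t8.17 box [ -9.554  -1.346 159.791] F box [-0.356 -0.657 -3.245] w 0.5257995698150034 29.996358454227448 err [-0.     0.001  0.002] q [0.357 0.504 1.345 0.    1.292 1.162]
side angle -0.7717186211875439 z at x=74: 279.9004706760867 191 xrange [-61.227 -16.698]
```

View pics/s5.png

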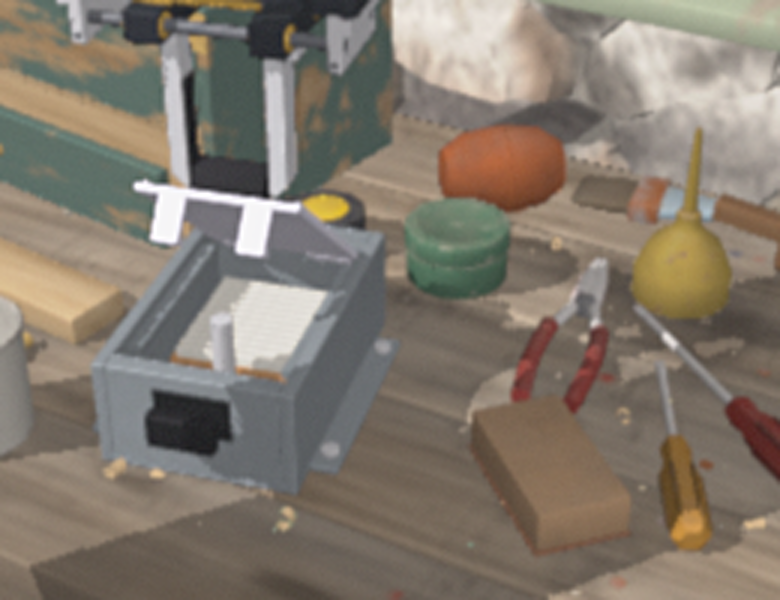

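Swung to about 0.75 rad, plate edge at crop (215,197). Now I'll draw the lugs out along the plate and lift.

>>> send_rows(
  steps=[
    {"dx": -0.04,"dy": 0,"dz": -0.035,"wx": 0,"wy": 0,"wz": 0,"claw": 1},
    {"dx": -0.1,"dy": 0,"dz": -0.09,"wx": 0,"wy": 0,"wz": 0,"claw": 1},
    {"dx": -0.17,"dy": 0,"dz": -0.155,"wx": 0,"wy": 0,"wz": 0,"claw": 1},
    {"dx": -0.24,"dy": 0,"dz": -0.22,"wx": 0,"wy": 0,"wz": 0,"claw": 1},
    {"dx": -0.28,"dy": 0,"dz": -0.32,"wx": 0,"wy": 0,"wz": 0,"claw": 1},
    {"dx": -0.3,"dy": 0,"dz": -0.45,"wx": 0,"wy": 0,"wz": 0,"claw": 1},
    {"dx": -0.3,"dy": 0,"dz": -0.6,"wx": 0,"wy": 0,"wz": 0,"claw": 1},
    {"dx": -0.3,"dy": 0,"dz": -0.7,"wx": 0,"wy": 0,"wz": 0,"claw": 1},
  ],
)

```text
clock: 8.93
tool_pos: [539.1, 220.4, 267.2]
ee_rot: [0.928, 0.373, 0.001, 0.0]
wrist_force: [0.2, -1.3, -2.2]
width: 0.527
grasp_force: 30.0
```

```bash
python3 -c "
from h import *
look('s6');plan([545,45,280])"
```

```text
t8.93 box [-55.472  -1.423 267.159] F box [-0.729 -1.06  -2.222] w 0.5265197465975696 29.996268153190613 err [-0.001  0.002  0.003] q [ 0.325  0.334  1.334 -0.     1.471  1.131]
d [-0.786  0.87  -0.085] w [ 0.001 -0.001 -0.001]
```

View pics/s6.png

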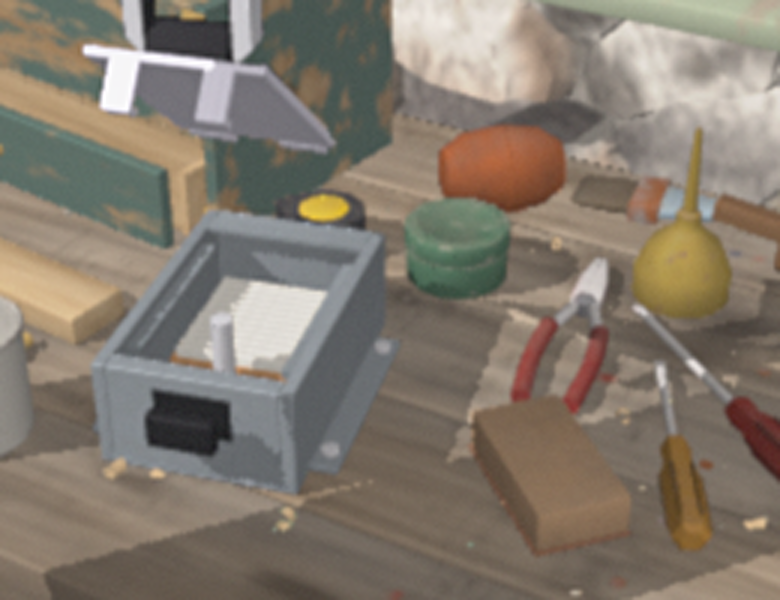

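The cover hangs clear of the box at about 0.75 rad, plate edge at crop (210,60), held by pad friction. I've used all my picture views, so from here it's numbers only. Next I'll find the best place and yaw in the free patch.

Run:
```python
from h import *
W=cloud("side",np.load("side0.npz")["d"]).reshape(-1,3)
G=np.full((150,150),-1.)  # 4mm, x 300.., y -250..
def put(W):
    i=((W[:,0]-300)/4).astype(int);j=((W[:,1]+250)/4).astype(int);ok=(i>=0)&(i<150)&(j>=0)&(j<150)&(W[:,2]>-15)&(W[:,2]<250)
    np.maximum.at(G,(i[ok],j[ok]),W[ok][:,2]*1.+0.01*0)
put(W)
free=(G>-8)&(G<11)
free=cv2.morphologyEx(free.astype(np.uint8),cv2.MORPH_CLOSE,np.ones((5,5)))
# keep obstacles
free[G>=11]=0
free=cv2.morphologyEx(free,cv2.MORPH_OPEN,np.ones((3,3)))
D=cv2.distanceTransform(free,cv2.DIST_L2,5)*4
i=np.arange(150)*4+300
m=np.zeros_like(D);m[30:90,20:100]=D[30:90,20:100];k=np.unravel_index(m.argmax(),m.shape);print("circle",300+4*k[0],-250+4*k[1],m.max())
best=[]
u=np.linspace(-85,87,25);v=np.linspace(-52,52,15);bd=np.array([(a,b) for a in u for b in v if abs(a)>80 or abs(b)>50 or a in(u[0],u[-1])])
for yaw in range(-60,90,6):
    c,s=np.cos(np.radians(yaw)),np.sin(np.radians(yaw));b=bd@np.array([[c,s],[-s,c]])
    r=(-1,)
    for x in range(460,600,5):
        for y in range(-60,130,5):
            q=b+[x,y];a=((q[:,0]-300)/4).astype(int);e=((q[:,1]+250)/4).astype(int);z=D[a,e].min()
            if z>r[0]:r=(z,x,y)
    print(yaw,r)
```

```text
circle 420 -170 212.66357
-60 (np.float32(79.93799), 460, -55)
-54 (np.float32(79.08839), 460, -10)
-48 (np.float32(83.137985), 460, -5)
-42 (np.float32(88.73798), 460, -5)
-36 (np.float32(91.15038), 460, -5)
-30 (np.float32(91.08839), 460, -10)
-24 (np.float32(90.30079), 460, -15)
-18 (np.float32(91.15039), 460, -10)
-12 (np.float32(90.36279), 460, -10)
-6 (np.float32(85.575195), 460, -15)
0 (np.float32(83.15039), 460, -15)
6 (np.float32(79.93799), 460, -20)
12 (np.float32(76.0), 460, -25)
18 (np.float32(73.575195), 460, -30)
24 (np.float32(72.71319), 460, -35)
30 (np.float32(76.725586), 460, -40)
36 (np.float32(79.08839), 460, -45)
42 (np.float32(83.913185), 460, -50)
48 (np.float32(89.51318), 460, -50)
54 (np.float32(96.66358), 460, -55)
60 (np.float32(102.26358), 460, -60)
66 (np.float32(104.66358), 460, -60)
72 (np.float32(105.45118), 460, -60)
78 (np.float32(103.875984), 460, -60)
84 (np.float32(101.51318), 460, -60)
```

Run:
```python
from h import *
W=cloud("side",np.load("side0.npz")["d"]).reshape(-1,3)
G=np.full((150,150),-99.)
i=((W[:,0]-300)//4).astype(int);j=((W[:,1]+250)//4).astype(int);ok=(i>=0)&(i<150)&(j>=0)&(j<150)&(W[:,2]>-15)&(W[:,2]<250)
np.maximum.at(G,(i[ok],j[ok]),W[ok][:,2])
free=cv2.morphologyEx(((G>-8)&(G<11)).astype(np.uint8),cv2.MORPH_CLOSE,np.ones((5,5)));free[G>=11]=0
D=cv2.distanceTransform(free,cv2.DIST_L2,5)*4
m=D*0;m[30:95,30:100]=D[30:95,30:100];k=np.unravel_index(m.argmax(),m.shape);print("circle",300+4*k[0],-250+4*k[1],m.max())
for q in ((540,40),(500,70),(540,0),(470,100)):print(q,D[(q[0]-300)//4,(q[1]+250)//4])
u=np.linspace(-85,87,25);v=np.linspace(-52,52,15);bd=np.array([(a,b) for a in u for b in v if a in(u[0],u[-1]) or b in(v[0],v[-1])])
for yaw in range(-60,90,10):
    c,s=np.cos(np.radians(yaw)),np.sin(np.radians(yaw));b=bd@np.array([[c,s],[-s,c]]);r=(-1,)
    for x in range(440,640,4):
        for y in range(-90,130,4):
            q=b+[x,y];a=((q[:,0]-300)/4).astype(int);e=((q[:,1]+250)/4).astype(int);z=D[a,e].min()
            if z>r[0]:r=(z,x,y)
    print(yaw,r)
```

```text
circle 560 34 84.7876
(540, 40) 70.30079
(500, 70) 52.725594
(540, 0) 51.950394
(470, 100) 39.199997
-60 (np.float32(25.587599), 624, -86)
-50 (np.float32(22.4), 636, -90)
-40 (np.float32(14.3876), 636, -82)
-30 (np.float32(12.7876), 632, -42)
-20 (np.float32(8.7876), 628, -50)
-10 (np.float32(5.6), 556, 82)
0 (np.float32(4.0), 548, 86)
10 (np.float32(4.0), 548, 82)
20 (np.float32(4.0), 544, 82)
30 (np.float32(5.6), 636, -82)
40 (np.float32(4.0), 636, -78)
50 (np.float32(4.0), 564, 58)
60 (np.float32(4.0), 568, 50)
70 (np.float32(5.6), 576, 42)
80 (np.float32(8.0), 584, 26)
```

Run:
```python
from h import *
W=cloud("side",np.load("side0.npz")["d"]).reshape(-1,3)
G=np.full((150,150),-99.)
i=((W[:,0]-300)//4).astype(int);j=((W[:,1]+250)//4).astype(int);ok=(i>=0)&(i<150)&(j>=0)&(j<150)&(W[:,2]>-15)&(W[:,2]<250)
np.maximum.at(G,(i[ok],j[ok]),W[ok][:,2])
free=cv2.morphologyEx(((G>-8)&(G<11)).astype(np.uint8),cv2.MORPH_CLOSE,np.ones((5,5)));free[G>=11]=0
D=cv2.distanceTransform(free,cv2.DIST_L2,5)*4
u=np.linspace(-82,84,25);v=np.linspace(-52,52,15);bd=np.array([(a,b) for a in u for b in v if a in(u[0],u[-1]) or b in(v[0],v[-1])])
for yaw in range(40,141,10):
    c,s=np.cos(np.radians(yaw)),np.sin(np.radians(yaw));b=bd@np.array([[c,s],[-s,c]]);r=(-1,)
    for x in range(520,600,4):
        for y in range(-10,80,4):
            q=b+[x,y];a=((q[:,0]-300)/4).astype(int);e=((q[:,1]+250)/4).astype(int);z=D[a,e].min()
            if z>r[0]:r=(z,x,y,q[D[a,e].argmin()])
    print(yaw,r)
for x in range(112,25,-3): print(300+4*x,"".join(".#~"[0 if free[x,y] else (1 if G[x,y]>=11 else 2)] for y in range(110,20,-2)))
```

```text
40 (np.float32(4.0), 556, 58, array([459.759,  45.126]))
50 (np.float32(4.0), 560, 62, array([467.457,  32.609]))
60 (np.float32(4.0), 568, 50, array([481.967,   4.986]))
70 (np.float32(5.6), 576, 38, array([499.09, -21.27]))
80 (np.float32(8.0), 584, 22, array([518.551, -49.725]))
90 (np.float32(12.0), 580, 22, array([632.   ,  29.917]))
100 (np.float32(16.0), 580, 14, array([543.029, -75.784]))
110 (np.float32(20.7876), 572, 18, array([625.253,  23.726]))
120 (np.float32(25.5752), 568, 10, array([622.908,  18.896]))
130 (np.float32(16.7876), 568, 14, array([542.459, 102.223]))
140 (np.float32(8.7876), 580, 2, array([618.941, -79.162]))
748 ##.....##..........######....................
736 ...#..~~~~~~.........######..................
724 ...###~~~#~~~~~~~~~....####..................
712 ....~~~~~#########~~~........................
700 ....~~~~~##############......................
688 ....~~~~###############......................
676 ......~~##############.......................
664 .........#############.......................
652 ................######.......................
640 
[... 295 characters left out ...]

568 #####......................................~~
556 ###~##...................................~~~~
544 ######................................~~~~~~~
532 #####...##..........................~~~~~~~~~
520 ###..............................~~~~~~~~~~~~
508 ##.#..........................~~~~~~~~~~~~~~~
496 .###........................~~~~~~~~~~~~~~~~~
484 ###......................~~~~~~~~~~~~~~~~~~~~
472 #......................~~~~~~~~~~~~~~~~~~~~~~
460 ....................~~~~~~~~~~~~~~~~~~~~~~~~~
448 ..................~~~~~~~~~~~~~~~~~~~~~~~~~~~
436 ...............~~~~~~~~~~~~~~~~~~~~~~~~~~~~~~
424 ............~~~~~~~~~~~~~~~~~~~~~~~~~~~~~~~~~
412 ..........~~~~~~~~~~~~~~~~~~~~~~~~~~~~~~~~~~~
```

Best placing: cover centre at about (568,12) with yaw 120°, which leaves 25 mm clear all round. The grip then goes to about (594,-33). Transport in two calls.

>>> send_rows(
  steps=[
    {"dx": -0.04,"dy": 0.07,"dz": 0,"wx": 0,"wy": 0,"wz": -0.02,"claw": 1},
    {"dx": -0.1,"dy": 0.17,"dz": 0,"wx": 0,"wy": 0,"wz": -0.05,"claw": 1},
    {"dx": -0.18,"dy": 0.3,"dz": 0,"wx": 0,"wy": 0,"wz": -0.085,"claw": 1},
    {"dx": -0.26,"dy": 0.43,"dz": 0,"wx": 0,"wy": 0,"wz": -0.12,"claw": 1},
    {"dx": -0.34,"dy": 0.56,"dz": 0,"wx": 0,"wy": 0,"wz": -0.155,"claw": 1},
    {"dx": -0.42,"dy": 0.69,"dz": 0,"wx": 0,"wy": 0,"wz": -0.19,"claw": 1},
    {"dx": -0.5,"dy": 0.82,"dz": 0,"wx": 0,"wy": 0,"wz": -0.225,"claw": 1},
    {"dx": -0.58,"dy": 0.94,"dz": 0,"wx": 0,"wy": 0,"wz": -0.26,"claw": 1},
  ],
)

```text
clock: 9.7
tool_pos: [573.9, 57.6, 263.2]
ee_rot: [0.701, 0.713, -0.001, -0.0]
wrist_force: [-0.0, 0.7, -2.1]
width: 0.53
grasp_force: 30.0
```

```bash
python3 -c "
from h import *
st();plan([594,-33,265],down(np.radians(120)))"
```

```text
t9.70 box [-143.527 -142.793  263.168] F box [ 0.475  0.511 -2.142] w 0.5300561638527079 29.99454975128174 err [ 0.001 -0.001 -0.82 ] q [ 0.037  0.326  1.354 -0.     1.463  0.02 ]
d [-0.606  0.123 -0.012] w [-0.    -0.    -0.161]
```

>>> send_rows(
  steps=[
    {"dx": -0.15,"dy": 0.03,"dz": 0,"wx": 0,"wy": 0,"wz": -0.036,"claw": 1},
    {"dx": -0.3,"dy": 0.06,"dz": 0,"wx": 0,"wy": 0,"wz": -0.072,"claw": 1},
    {"dx": -0.42,"dy": 0.085,"dz": 0,"wx": 0,"wy": 0,"wz": -0.105,"claw": 1},
    {"dx": -0.5,"dy": 0.1,"dz": 0,"wx": 0,"wy": 0,"wz": -0.13,"claw": 1},
    {"dx": -0.56,"dy": 0.11,"dz": 0,"wx": 0,"wy": 0,"wz": -0.15,"claw": 1},
    {"dx": -0.59,"dy": 0.12,"dz": 0,"wx": 0,"wy": 0,"wz": -0.157,"claw": 1},
    {"dx": -0.59,"dy": 0.12,"dz": 0,"wx": 0,"wy": 0,"wz": -0.157,"claw": 1},
    {"dx": -0.59,"dy": 0.12,"dz": 0,"wx": 0,"wy": 0,"wz": -0.157,"claw": 1},
  ],
)

```text
clock: 10.37
tool_pos: [592.9, -29.4, 263.5]
ee_rot: [0.509, 0.861, -0.0, -0.001]
wrist_force: [0.6, 0.3, -3.2]
width: 0.526
grasp_force: 30.0
```

```bash
cat >> h.py <<'E'
def cover():
    # cover points in the tool-yaw frame: s along cover x from grip, h height
    o=telemetry.get_obs();R=Ro.from_quat(o["ee_rot"]);ax=R.as_matrix()[:,0];ax[2]=0;ax/=np.linalg.norm(ax);ay=np.array([-ax[1],ax[0],0])
    for n in("side","top"):
        p,d=eyes.grab_frame(n);W=cloud(n,d).reshape(-1,3);V=W-[*o["tool_pos"][:2],0];s,t=V@ax,V@ay;h=W[:,2]
        zt=o["tool_pos"][2];m=(abs(t)<54)&(s>-45)&(s<160)&(h>20)&(h<zt+10)&(p.reshape(-1,3).min(1)>90)&(d.ravel()>0)
        print(n,m.sum(),end=": ")
        for a in range(-45,150,15):
            k=m&(abs(s-a)<7)
            if k.sum()>5:print(a,np.percentile(h[k],[5,50,95]).round().astype(int),end="; ")
        print()
E
python3 -c "
from h import *
st();plan([594,-33,265],down(np.radians(120)));cover()"
```

```text
t10.37 box [-190.265 -218.535  263.525] F box [ 0.661 -0.224 -3.2  ] w 0.526319996529756 29.99619573354721 err [ 0.001  0.    -1.306] q [-0.111  0.365  1.301  0.     1.477 -0.615]
d [-0.025 -0.006 -0.01 ] w [-0.    -0.    -0.006]
side 1786: -45 [245 258 264]; -30 [264 271 273]; -15 [257 265 271]; 0 [244 251 271]; 15 [231 240 244]; 30 [219 224 232]; 45 [205 213 216]; 60 [193 203 205]; 75 [181 186 195]; 90 [164 172 177]; 
top 902: 45 [203 206 209]; 60 [191 197 204]; 75 [181 186 194]; 90 [164 171 180];
```

Cover measured at 0.72 rad slope, with its lug edge about 165 mm above the bench. Shift +40 mm along the cover, lower by 135 mm, then recheck.

>>> send_rows(
  steps=[
    {"dx": 0.05,"dy": 0,"dz": 0.06,"wx": 0,"wy": 0,"wz": 0,"claw": 1},
    {"dx": 0.12,"dy": 0,"dz": 0.2,"wx": 0,"wy": 0,"wz": 0,"claw": 1},
    {"dx": 0.19,"dy": 0,"dz": 0.36,"wx": 0,"wy": 0,"wz": 0,"claw": 1},
    {"dx": 0.25,"dy": 0,"dz": 0.52,"wx": 0,"wy": 0,"wz": 0,"claw": 1},
    {"dx": 0.27,"dy": 0,"dz": 0.68,"wx": 0,"wy": 0,"wz": 0,"claw": 1},
    {"dx": 0.27,"dy": 0,"dz": 0.81,"wx": 0,"wy": 0,"wz": 0,"claw": 1},
    {"dx": 0.27,"dy": 0,"dz": 0.9,"wx": 0,"wy": 0,"wz": 0,"claw": 1},
    {"dx": 0.27,"dy": 0,"dz": 0.9,"wx": 0,"wy": 0,"wz": 0,"claw": 1},
  ],
)

```text
clock: 11.13
tool_pos: [572.2, 6.8, 126.6]
ee_rot: [0.508, 0.861, -0.001, -0.002]
wrist_force: [-0.6, 0.5, -3.3]
width: 0.532
grasp_force: 30.0
```

```bash
python3 -c "
from h import *
st();cover()"
```

```text
t11.13 box [-180.067 -178.163  126.596] F box [-0.045  0.781 -3.334] w 0.5323118862187151 29.99638170003891 err [ 0.005 -0.    -1.308] q [-0.052  0.426  1.541  0.     1.18  -0.557]
side 2065: -45 [108 122 126]; -30 [127 134 136]; -15 [120 128 133]; 0 [106 114 125]; 15 [ 95 103 107]; 30 [83 87 96]; 45 [70 76 81]; 60 [57 66 69]; 75 [45 49 58]; 90 [25 28 44]; 135 [24 51 74]; 
top 1434: 15 [ 94  99 108]; 30 [83 88 97]; 45 [68 77 84]; 60 [56 64 70]; 75 [44 51 59]; 90 [29 35 43]; 135 [27 63 77];
```

>>> send_rows(
  steps=[
    {"dx": 0,"dy": 0,"dz": 0.05,"wx": 0,"wy": 0,"wz": 0,"claw": 1},
    {"dx": 0,"dy": 0,"dz": 0.1,"wx": 0,"wy": 0,"wz": 0,"claw": 1},
    {"dx": 0,"dy": 0,"dz": 0.13,"wx": 0,"wy": 0,"wz": 0,"claw": 1},
    {"dx": 0,"dy": 0,"dz": 0.14,"wx": 0,"wy": 0,"wz": 0,"claw": 1},
    {"dx": 0,"dy": 0,"dz": 0.15,"wx": 0,"wy": 0,"wz": 0,"claw": 1},
    {"dx": 0,"dy": 0,"dz": 0.15,"wx": 0,"wy": 0,"wz": 0,"claw": 1},
  ],
)

```text
clock: 11.73
tool_pos: [573.7, 6.1, 106.9]
ee_rot: [0.508, 0.861, -0.0, -0.0]
wrist_force: [-0.0, -0.7, -3.0]
width: 0.527
grasp_force: 30.0
```

>>> send_rows(
  steps=[
    {"dx": 0,"dy": 0,"dz": 0.015,"wx": 0,"wy": 0,"wz": 0,"claw": 1},
    {"dx": 0,"dy": 0,"dz": 0.03,"wx": 0,"wy": 0,"wz": 0,"claw": 1},
    {"dx": 0,"dy": 0,"dz": 0.03,"wx": 0,"wy": 0,"wz": 0,"claw": 1},
  ],
)

```text
clock: 11.98
tool_pos: [573.7, 6.1, 102.3]
ee_rot: [0.508, 0.861, -0.0, -0.0]
wrist_force: [-0.7, 0.6, -2.8]
width: 0.531
grasp_force: 30.0
```

```bash
python3 -c "
from h import *
st();cover()"
```

```text
t11.98 box [-179.468 -179.631  102.263] F box [-0.112  0.88  -2.847] w 0.5308365406782587 29.99573975801468 err [ 0.     0.    -1.308] q [-0.053  0.454  1.561  0.     1.126 -0.558]
side 2047: -45 [ 83  97 102]; -30 [102 110 112]; -15 [ 97 103 109]; 0 [83 89 97]; 15 [71 79 83]; 30 [59 63 72]; 45 [45 52 56]; 60 [33 42 44]; 75 [21 25 33]; 135 [23 51 74]; 
top 1161: 15 [67 74 82]; 30 [57 63 70]; 45 [42 51 57]; 60 [30 38 45]; 75 [21 25 33]; 135 [22 58 78];
```

Lower with the arc motion about the lug edge.

>>> send_rows(
  steps=[
    {"dx": 0,"dy": 0,"dz": 0.027,"wx": 0,"wy": 0,"wz": 0,"claw": 1},
    {"dx": -0.043,"dy": 0,"dz": 0.065,"wx": 0,"wy": 0,"wz": 0,"claw": 1},
    {"dx": -0.086,"dy": 0,"dz": 0.104,"wx": 0,"wy": 0,"wz": 0,"claw": 1},
    {"dx": -0.117,"dy": 0,"dz": 0.14,"wx": 0,"wy": 0,"wz": 0,"claw": 1},
    {"dx": -0.149,"dy": 0,"dz": 0.176,"wx": 0,"wy": 0,"wz": 0,"claw": 1},
    {"dx": -0.178,"dy": 0,"dz": 0.215,"wx": 0,"wy": 0,"wz": 0,"claw": 1},
    {"dx": -0.206,"dy": 0,"dz": 0.254,"wx": 0,"wy": 0,"wz": 0,"claw": 1},
    {"dx": -0.206,"dy": 0,"dz": 0.254,"wx": 0,"wy": 0,"wz": 0,"claw": 1},
  ],
)

```text
clock: 12.75
tool_pos: [588.5, -21.6, 62.9]
ee_rot: [0.508, 0.861, -0.0, -0.001]
wrist_force: [0.3, -0.4, 0.3]
width: 0.529
grasp_force: 30.0
```

```bash
sed -i 's/(h>20)/(h>6)/' h.py; python3 -c "
from h import *
st();cover()"
```

```text
t12.75 box [-188.059 -209.874   62.937] F box [-0.081 -0.546  0.344] w 0.5287763596716084 30.000649988651276 err [ 0.002 -0.    -1.307] q [-0.099  0.535  1.541 -0.     1.067 -0.603]
side 2890: -30 [34 54 65]; -15 [57 61 65]; 0 [52 55 66]; 15 [46 49 53]; 30 [41 46 49]; 45 [35 39 43]; 60 [30 33 37]; 75 [25 27 32]; 90 [19 22 26]; 105 [14 17 19]; 120 [ 6 10 14]; 
top 1702: 15 [43 48 51]; 30 [40 44 49]; 45 [35 39 45]; 60 [29 33 39]; 75 [23 28 33]; 90 [17 22 26]; 105 [12 16 21]; 120 [ 6  9 15];
```

>>> send_rows(
  steps=[
    {"dx": -0.025,"dy": 0,"dz": 0.04,"wx": 0,"wy": 0,"wz": 0,"claw": 1},
    {"dx": -0.048,"dy": 0,"dz": 0.083,"wx": 0,"wy": 0,"wz": 0,"claw": 1},
    {"dx": -0.07,"dy": 0,"dz": 0.125,"wx": 0,"wy": 0,"wz": 0,"claw": 1},
    {"dx": -0.08,"dy": 0,"dz": 0.15,"wx": 0,"wy": 0,"wz": 0,"claw": 1},
    {"dx": -0.085,"dy": 0,"dz": 0.16,"wx": 0,"wy": 0,"wz": 0,"claw": 1},
    {"dx": -0.085,"dy": 0,"dz": 0.16,"wx": 0,"wy": 0,"wz": 0,"claw": 1},
  ],
)

```text
clock: 13.35
tool_pos: [594.7, -32.2, 39.9]
ee_rot: [0.508, 0.861, -0.0, -0.0]
wrist_force: [0.4, -0.2, 0.5]
width: 0.531
grasp_force: 30.0
```

```bash
python3 -c "
from h import *
st();cover()"
```

```text
t13.35 box [-190.961 -221.836   39.904] F box [ 0.146 -0.377  0.533] w 0.5309549183759257 29.998834133148193 err [ 0.001 -0.    -1.308] q [-0.116  0.579  1.533 -0.     1.03  -0.62 ]
side 3136: -30 [ 8 23 37]; -15 [20 36 38]; 0 [30 33 36]; 15 [27 30 33]; 30 [26 28 31]; 45 [23 26 28]; 60 [20 23 25]; 75 [17 20 23]; 90 [14 17 20]; 105 [11 15 17]; 120 [ 8 12 15]; 135 [6 7 8]; 
top 1737: 15 [24 27 32]; 30 [23 28 31]; 45 [21 25 29]; 60 [18 22 26]; 75 [15 20 23]; 90 [12 16 21]; 105 [ 8 13 18]; 120 [ 7 11 15]; 135 [6 7 8];
```

>>> send_rows(
  steps=[
    {"dx": -0.003,"dy": 0,"dz": 0.007,"wx": 0,"wy": 0,"wz": 0,"claw": 1},
    {"dx": -0.005,"dy": 0,"dz": 0.013,"wx": 0,"wy": 0,"wz": 0,"claw": 1},
    {"dx": -0.005,"dy": 0,"dz": 0.013,"wx": 0,"wy": 0,"wz": 0,"claw": 1},
  ],
)

```text
clock: 13.7
tool_pos: [595.2, -32.7, 38.5]
ee_rot: [0.508, 0.861, 0.0, 0.0]
wrist_force: [-0.2, 0.6, 0.2]
width: 0.527
grasp_force: 30.0
```

>>> send_rows(
  steps=[
    {"dx": 0,"dy": 0,"dz": 0,"wx": 0,"wy": 0,"wz": 0,"claw": 0.2},
    {"dx": 0,"dy": 0,"dz": 0,"wx": 0,"wy": 0,"wz": 0,"claw": 0},
    {"dx": 0,"dy": 0,"dz": 0,"wx": 0,"wy": 0,"wz": 0,"claw": 0},
    {"dx": 0,"dy": 0,"dz": 0,"wx": 0,"wy": 0,"wz": 0,"claw": 0},
    {"dx": 0,"dy": 0,"dz": 0,"wx": 0,"wy": 0,"wz": 0,"claw": 0},
    {"dx": 0,"dy": 0,"dz": 0,"wx": 0,"wy": 0,"wz": 0,"claw": 0},
  ],
)

```text
clock: 14.2
tool_pos: [595.2, -32.7, 38.5]
ee_rot: [0.508, 0.861, 0.0, 0.0]
wrist_force: [-0.2, 0.3, 0.0]
width: 0.915
grasp_force: 0.0
```

Released. Rise straight up and verify.

>>> send_rows(
  steps=[
    {"dx": 0,"dy": 0,"dz": -0.1,"wx": 0,"wy": 0,"wz": 0,"claw": 0},
    {"dx": 0,"dy": 0,"dz": -0.3,"wx": 0,"wy": 0,"wz": 0,"claw": 0},
    {"dx": 0,"dy": 0,"dz": -0.55,"wx": 0,"wy": 0,"wz": 0,"claw": 0},
    {"dx": 0,"dy": 0,"dz": -0.8,"wx": 0,"wy": 0,"wz": 0,"claw": 0},
    {"dx": 0,"dy": 0,"dz": -1,"wx": 0,"wy": 0,"wz": 0,"claw": 0},
    {"dx": 0,"dy": 0,"dz": -1,"wx": 0,"wy": 0,"wz": 0,"claw": 0},
    {"dx": 0,"dy": 0,"dz": -1,"wx": 0,"wy": 0,"wz": 0,"claw": 0},
  ],
)

```text
clock: 14.78
tool_pos: [595.7, -32.8, 190.0]
ee_rot: [0.508, 0.861, 0.001, 0.001]
wrist_force: [0.4, 0.0, 0.1]
width: 1.003
grasp_force: 0.0
```

```bash
python3 -c "
from h import *
st()
o=telemetry.get_obs();a=np.load('side0.npz')['d'];b=eyes.grab_frame('side')[1]
W=cloud('side',b).reshape(-1,3);c,s=np.cos(np.radians(120)),np.sin(np.radians(120));V=W-[595.2,-32.7,0];u=V[:,0]*c+V[:,1]*s;t=-V[:,0]*s+V[:,1]*c
for k in range(-45,150,15):
    m=(abs(u-k)<6)&(abs(t)<56)&(W[:,2]>5)&(W[:,2]<90)
    if m.sum()>5:print(k,np.percentile(W[m][:,2],[5,50,95]),np.percentile(t[m],[2,98]))
Z0=cloud('side',a)[...,2];Z1=cloud('side',b)[...,2]
for n,(x,y) in dict(sander=(675,65),offcut=(505,430),tape=(685,400)).items():
  for q in (cloud('side',a).reshape(-1,3),W):
    m=(abs(q[:,0]-x)<60)&(abs(q[:,1]-y)<80)&(q[:,2]>12)&(q[:,2]<38);print(n,m.sum(),q[m].mean(0))
"
```

```text
t14.78 box [-190.621 -222.935  189.988] F box [ 0.287 -0.255  0.137] w 1.0025191057433884 0.0 err [-0.003  0.    -1.308] q [-0.116  0.414  1.403 -0.     1.321 -0.621]
-30 [ 5.888 16.884 31.932] [-45.061  36.32 ]
-15 [30.852 33.51  35.554] [-47.258  53.004]
0 [29.597 47.767 57.852] [-46.821  52.14 ]
15 [26.06  28.332 30.822] [-3.262 52.79 ]
30 [24.618 27.077 29.251] [-47.063  52.079]
45 [21.841 24.494 26.832] [-47.615  51.303]
60 [19.149 22.175 24.056] [-48.789  51.098]
75 [16.795 19.443 21.626] [-49.417  50.275]
90 [13.809 16.896 19.373] [-49.215  50.368]
105 [11.131 14.177 16.958] [-50.282  50.28 ]
120 [ 8.445 11.775 14.48 ] [-50.036  49.89 ]
135 [5.053 5.482 7.041] [-44.159  40.237]
sander 1728 [684.563  61.108  27.103]
sander 1762 [682.057  56.843  27.097]
offcut 958 [492.094 433.108  21.339]
offcut 953 [492.442 433.106  21.416]
tape 581 [700.544 427.991  29.618]
tape 638 [694.323 420.389  29.853]
```

The cover lies at a slope of 0.18 rad with the plate at the expected height, clear of the box and fingers. The bystanders haven't moved.

```bash
python3 -c "
from station import job
print(job.sign_off())"
```

```text
the job is handed in; nothing more can be done
None
```

The filter box is open and the cover lies right way up on the bench to its right, clear of the box and gripper; I handed the job in at about 15 s of robot time, and no verdict was returned.

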